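# Change the ink cartridges of a desk printer

## Robot

A 6-joint arm with a two-finger parallel gripper is mounted at the origin on the work surface. World frame = base frame: x ahead of the robot, y to its left, z up, the work surface at z = 0. Lengths are in m, angles in degrees, forces in N, time in s.
With the tool pointing down it reaches from about 0.25 to 0.8 m from the base axis. Payload 3.9 kg.
Tool frame: the origin (TCP) lies midway between the tips of the shut fingers; the grasp point (between the pads) lies 19 mm behind it; z points along the fingers, y is the line along which they close (so a half turn about z gives the same grasp; the last joint's range is limited). The gripper opens to 85 mm and grips with 20 to 120 N. Pads are 22 mm wide; open, the fingers measure 114 mm over their backs; the gripper's body (76 mm by 85 mm) begins 54 mm behind the grasp point. The pads swing forward as they close: fully open they stand 13 mm farther back than shut.
Start: joints at [74.026, 14.897, -7.913, 67.191, 0, 90], TCP at [0.144, 0.505, 0.231] pointing down, gripper open.
Joint ranges: [-159.42, 159.42], [-47.68, 98.78], [-73.54, 78.23], [-108.79, 121.32], [-90, 84.71], [-180, 180]. Speed limits (degrees/s): [147.25, 147.25, 180, 180, 180, 180].

## Interface

Orientations are given as a 3x3 rotation matrix whose columns are the frame's x, y, z axes.
In Python, from plant import * gives the robot as it stands. Calls block until the motion is done:
- move_to(position, orientation): joint-space move of the TCP to a pose.
- movel(position, frame=None, v=0.15): straight line of the TCP; frame=None keeps the orientation; v is the mean speed in m/s.
- movej(angles): joint-space move.
- release() and gripper_close(): open the fingers fully, or close them until they stop; the grip force is fixed at half the most.
- dwell(seconds).
- ik(position, orientation): joint angles nearest the present ones, or None.
- get_state(): the state.
- grab_frame(name): name is "scene" or "top" or "wrist"; returns a dict with "pixels" (400x640x3 uint8, red, green, blue), "fx", "fy", "cx", "cy" (pixels), "eye" and "orientation" of the camera in the world; the wrist camera has in their place "tool_from_camera" (4x4, takes a point from camera to tool coordinates, whose origin is the TCP and whose axes are the flange's). Camera axes: x right, y down, z forward; pixel columns grow to the right and rows downward; lengths in m; the calibration is good to about 2 mm. A picture is of the moment at which its call begins: read the wrist's pose just before it. There is no depth.
A pose or a line that the arm cannot do raises Unreachable and nothing moves.
- close_job(): hands the job in; it is judged then, once.
Trained networks look in a picture, given as the dict that the camera call returned (one of the last four; its "shot" number tells which), for a name from the list of things; names that differ only in an ending like _2 or _b are one class to them, and where a whole thing is asked for, a point or a joint stands for the part that bears it (a point fixed in the world has none). Each returns a list of dicts, best first, with "score" (0 to 1); they miss things now and then, are a little off and sometimes report something else, mostly with a low value. They report only what shows in the picture. A call takes as long as a camera call. They do not tell look-alikes from the thing itself.
- look_for(name, picture): "centre" ([column, row] in pixels, amid what is visible of it).
The state is a dict: "clock": time; "q": joint angles; "qvel": joint speeds; "effort": joint torques, N m; "tool_pos": TCP position; "ee_rot": TCP orientation; "force": force on the tool from outside, world axes, zero at the start; "moment": the same for the moment, N m; "grip_width": opening from 0.0 (shut) to 1.0 (fully open); "grip_force": force on a finger pad.
Only numpy, scipy, OpenCV 4.12 (cv2) and the standard library are available. Lean on these libraries where they do the work, as an engineer would, in place of code of your own. Each camera call takes 0.05 s, during which the arm holds its last target. There are 200 camera calls.

## Task

Change the printer's ink: pull the spent cartridges (however many are still in the carriage) and put them in the carton, then draw the cleaning pen's tip lightly along the bared contact strip in one slow pass (well under 8 cm a second) from its left end to its right end as the robot sees it. Then press the three new cartridges fully home into the three bays, one in each, nose over the strip and flush with the bay walls, and leave the pen tip down in its stand; don't disturb the other things on the desk.

Things in the scene. Friction and masses are not known exactly. Their poses are not given: they have to be found in the camera images.
- printer: compact desk printer, light grey, 190 (x) by 320 (y) mm, fixed. Origin: centre of underside; -x is its front, towards the robot, +y its left as the robot sees it. Case tops 62 to 68 mm above the desk; a well in the top, x -80 to +40, y -142 to +142 mm, holds the ink carriage. Its cover is folded back behind (x +88 on, up to 135 mm high) and stays so
- carriage: ink carriage, grey, fixed for this job somewhere along the printer's well. Origin: middle of the bays in plan, 14 mm above the desk; axes parallel to the printer's. Three recesses (bays) 41 mm apart along y, each 56 (x) by 33 (y) mm, 8 mm walls between them with tops sloped inwards. Bay floors 24 mm, wall tops 64 mm above the desk
- bay1 (a point): left (+y) bay: middle of its mouth, level with the wall tops; axes as the carriage's. A cartridge is home with its foot on the bay floor, the flat top of its head level with this point (its own point 12 mm below this one), nose over the contact strip. Only the grip rib stands above
- bay2 (a point): middle bay, the same. A sprung click latch in the rear (+x) wall of each bay stops a cartridge let in gently 4 to 7 mm proud; pressing straight down on the middle of its rib with 5 to 10 N takes it past the latch to the floor, where it stays. A straight upward pull of up to about 15 N takes it out
- bay3 (a point): right (-y) bay, the same
- strip: contact strip of the carriage: green board with brass contacts, 118 (y) by 18 (x) mm, fixed, in front (-x) of the bays. Origin: centre of its top face, 50.5 mm above the desk; y along it, + to the left. The wipe runs from y +52 to y -52 mm. Bay walls 10 mm behind its middle line rise 13.5 mm above it. Noses of seated cartridges cover it
- old1_mid (a point): spent cartridge, shaped as new1, same point; latched home in the left bay at the start, or None if that bay is already empty
- old2_mid (a point): spent cartridge, likewise, in the middle bay, or None
- old3_mid (a point): spent cartridge, likewise, in the right bay, or None
- new1_mid (a point): new cartridge. Black, 76x30x56 mm, 65 g; point half-way up on the body's centre line; z up, -x to the nose. Body 54(x)x30(y), from 28 below to 2 above the point, lowest 4 mm tapered. Head 10 thick above it, x -49..+27: its nose overhangs the body by 22 in front. Grip rib on the head: 44(x)x12(y), 12..28 above the point, centred 6 mm towards -x; grip its two ends
- new2_mid (a point): new cartridge, the same. The new ones stand upright on the desk in front of the printer and the carton, noses roughly towards the robot (yaw within about 30 degrees). In neighbouring bays the ribs are 29 mm apart, so a rib can also be held across (12 mm) with the jaws opened little
- new3_mid (a point): new cartridge, the same
- pen_grip (a point): contact-cleaning pen, white, round barrel 14 mm across, 115 mm long, 33 g, standing tip down in its stand. Point on its axis where to hold it: 80 mm above the tip, 35 mm below the top end; z runs up the pen. The lowest 20 mm are slimmer
- pen_tip (a point): end of the pen's round foam tip (7 mm across). The foam gives up to 5 mm along the pen: 0.5 N to start, then 0.5 N for every mm
- stand_floor (a point): floor of the pen stand's round socket, on its axis, 13 mm above the desk. The black stand is fixed, 64 mm across at the foot, 62 mm high; the socket is 21 mm across, 49 mm deep, its mouth flared to about 30 mm
- carton: low open cardboard box for spent cartridges, 160 (x) by 150 (y) mm, walls 4 mm thick and 55 mm high, fixed. Origin: centre of its underside; a flap hangs out on its far side
- paper_roll: till-paper roll standing on end, 56 mm across, 57 mm high, a bystander; origin at the centre of its underside
- staple_box: small cardboard box, 45 x 60 x 24 mm, a bystander; origin at the centre of its underside
- stamp: self-inking stamp, 45 x 70 x 82 mm, a bystander; origin at the centre of its underside
- mug: white mug, 80 mm across, 90 mm high, a bystander; origin at the centre of its underside
- calculator: flat desk calculator, 150 x 105 x 15 mm, a bystander; origin at the centre of its underside
- phone: mobile phone lying flat, 155 x 75 x 9 mm, a bystander; origin at the centre of its underside
- water: water bottle, 62 mm across, 210 mm high, a bystander; origin at the centre of its underside
There are look-alikes about, which are no part of the job. Leave any blue look-alike of the part that bears new2_mid alone.

How it is judged:
By the outcome, as a careful person would: the job done as asked, in the order asked, and still so for the second after the job is handed in, with the robot touching nothing.
Of old1, old2, old3 only 1 to 3 are there at a start; the rules pass over those that are not, and their reading is None.
At some moment in a run one of new1, new2, new3 may be knocked a few centimetres aside while the robot is not near it.
It also fails if it takes over 210 s, if anything falls off the work surface, if the arm or the gripper's body presses on something with over 40 N, if the wrist force passes 120 N, or if a joint passes its speed limit or range.

## Working session

There is one attempt and no reset: what is moved stays moved. The work goes in short steps, each a Python script; the robot and the scene stay as the last script left them, time stands still between calls to the robot, and variables do not carry over. Pictures are saved under pics/ and viewed, at most 14 in all, crops included, and the job is handed in when it is done.

```bash
ls; mkdir -p pics; python3 - <<'E'
from plant import *
import cv2
for n in("scene","top"):
    f=grab_frame(n); cv2.imwrite(f"pics/{n}0.png",cv2.resize(f["pixels"][:,:,::-1],(800,500),interpolation=cv2.INTER_CUBIC))
    print(n,f["fx"],f["cx"],f["cy"],f["eye"],f["orientation"])
    for k in["new1_mid","old1_mid","pen_grip","carton","carriage","strip","printer","stand_floor","pen_tip"]:
        try: print(k,[(d["centre"],round(d["score"],2)) for d in look_for(k,f)])
        except Exception as e: print(k,e)
s=get_state();print(s["clock"],s["tool_pos"],s["force"],s["grip_width"])
E
```

```text
pics
scene 457.5266357797914 316.63513074629105 203.45353032371304 [1.43020087 0.03110718 1.0007008 ] [[-0.00135236  0.66710037 -0.74496662]
 [ 0.99982127 -0.0131463  -0.01358721]
 [-0.01885759 -0.74485184 -0.66696336]]
new1_mid [([270.2, 229.0], 0.75), ([381.8, 276.3], 0.63), ([310.1, 227.4], 0.55), ([339.9, 231.0], 0.28)]
old1_mid [([403.7, 257.7], 0.63), ([383.6, 232.2], 0.6)]
pen_grip [([190.5, 253.5], 0.45)]
carton [([261.4, 281.4], 0.59)]
carriage [([385.9, 270.1], 0.6)]
strip [([340.1, 231.3], 0.47)]
printer [([387.8, 285.4], 0.8), ([176.6, 229.0], 0.6)]
stand_floor [([195.1, 268.5], 0.84)]
pen_tip [([391.1, 273.8], 0.56)]
top 473.49029823680763 315.02427227360283 199.61347067431956 [ 0.28423938 -0.00823563  1.42282296] [[-0.0167764  -0.99429008  0.10538399]
 [-0.99979673  0.01786073  0.00935401]
 [-0.01118283 -0.10520564 -0.99438761]]
new1_mid [([354.5, 191.3], 0.72)]
old1_mid [([228.4, 139.2], 0.55)]
pen_grip [([430.0, 137.4], 0.56)]
carton [([361.6, 124.6], 0.73)]
carriage [([238.9, 136.3], 0.94)]
strip [([238.8, 147.7], 0.56)]
printer [([252.8, 112.7], 0.92), ([212.9, 211.2], 0.62)]
stand_floor [([421.9, 145.5], 0.88)]
pen_tip []
1.0 [0.14448614 0.50471374 0.23130478] [ 0.15950992 -0.76999763 -0.46876727] 1.0002177976151532
```

View pics/top0.png

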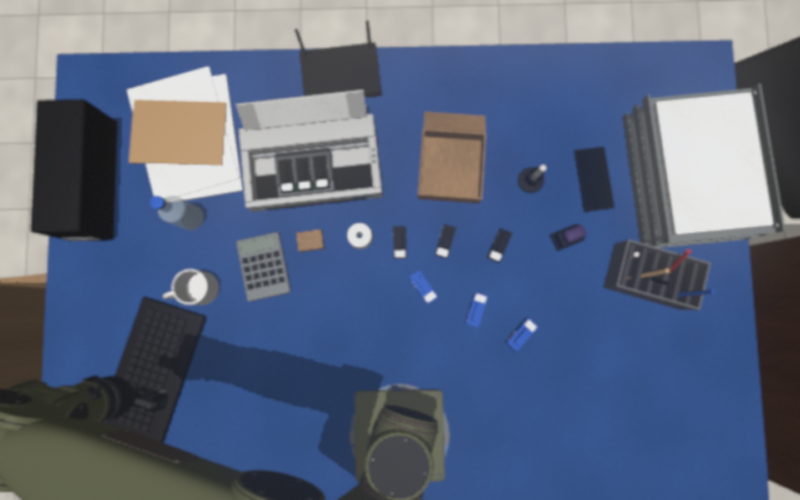

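View pics/scene0.png

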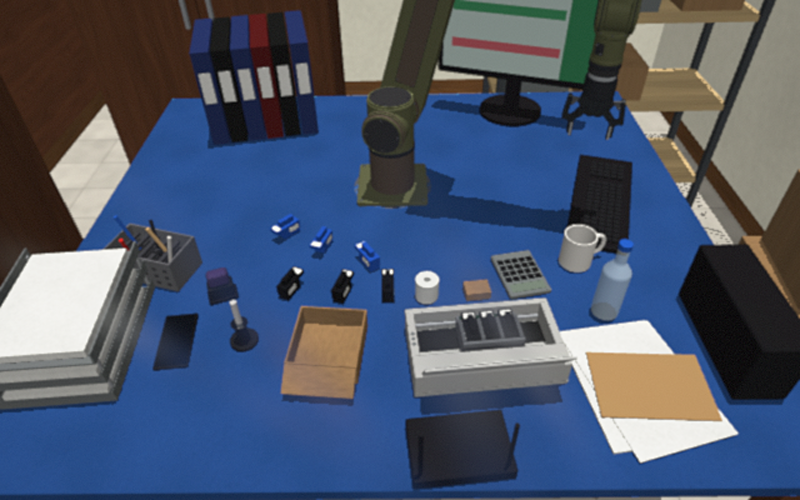

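```bash
cat > h.py <<'E'
from plant import *
import numpy as np, cv2
def Rd(yaw):  # tool down; tool x axis at yaw (deg), y (closing) = perpendicular
    c,s=np.cos(np.radians(yaw)),np.sin(np.radians(yaw))
    return np.array([[c,s,0],[s,-c,0],[0,0,-1.]])
def shot(n):
    s=get_state(); f=grab_frame(n)
    if n=="wrist":
        T=np.array(f["tool_from_camera"]); R=np.array(s["ee_rot"])
        f["O"]=R@T[:3,:3]; f["E"]=R@T[:3,3]+np.array(s["tool_pos"])
    else: f["O"]=np.array(f["orientation"]); f["E"]=np.array(f["eye"])
    return f
def p2w(f,px,z):
    px=np.atleast_2d(px).astype(float)
    d=np.c_[(px[:,0]-f["cx"])/f["fx"],(px[:,1]-f["cy"])/f["fy"],np.ones(len(px))]@f["O"].T
    return f["E"]+d*((z-f["E"][2])/d[:,2])[:,None]
def w2p(f,P):
    q=(np.atleast_2d(P)-f["E"])@f["O"]
    return np.c_[f["fx"]*q[:,0]/q[:,2]+f["cx"],f["fy"]*q[:,1]/q[:,2]+f["cy"]]
def save(f,name,crop=None,size=(800,500)):
    im=f["pixels"][:,:,::-1]
    if crop: im=im[crop[1]:crop[3],crop[0]:crop[2]]
    cv2.imwrite(f"pics/{name}.png",cv2.resize(im,size,interpolation=cv2.INTER_CUBIC))
def st(): 
    s=get_state(); print("t",round(s["clock"],1),"pos",np.round(s["tool_pos"],4),"F",np.round(s["force"],1),"gw",round(s["grip_width"],3),"gf",np.round(s["grip_force"],1)); return s
E
python3 - <<'E'
from h import *
np.set_printoptions(precision=3,suppress=True)
s=st(); print(s["ee_rot"])
f=shot("top")
for n,p,z in[("carriage",(239,136),.06),("carton",(361.6,124.6),0.03),("stand",(421.9,145.5),.06),("pentop",(434,134),.128),
 ("n1",(320,193),.04),("n2",(356,191),.04),("n3",(400,196),.04),("mug",(155,230),.05),("water",(150,168),.1),("stamp",(455,189),.08),("roll",(287,189),.057),("stap",(248,192),.024)]:
    print(n,p2w(f,p,z)[0])
w=grab_frame("wrist"); print(w["tool_from_camera"],w["fx"],w["cx"],w["cy"])
for y in(0,90,180,-90):
    print(y,ik([.47,.2,.35],Rd(y)),ik([.35,-.05,.35],Rd(y)))
E
```

```text
t 1.0 pos [0.144 0.505 0.231] F [ 0.2 -0.8 -0.5] gw 1.0 gf 0.0
[[-0.961  0.275  0.   ]
 [ 0.275  0.961 -0.   ]
 [-0.    -0.    -1.   ]]
carriage [0.621 0.225 0.06 ]
carton [ 0.656 -0.139  0.03 ]
stand [ 0.582 -0.31   0.06 ]
pentop [ 0.599 -0.33   0.128]
n1 [ 0.45 -0.01  0.04]
n2 [ 0.454 -0.116  0.04 ]
n3 [ 0.437 -0.245  0.04 ]
mug [0.349 0.471 0.05 ]
water [0.523 0.471 0.1  ]
stamp [ 0.45  -0.395  0.08 ]
roll [0.462 0.086 0.057]
stap [0.459 0.204 0.024]
[[ 0.001 -0.962 -0.272  0.069]
 [ 1.     0.002 -0.001  0.001]
 [ 0.002 -0.272  0.962 -0.144]
 [ 0.     0.     0.     1.   ]] 337.49806457415605 322.99191660432433 203.6486688537583
0 [  23.051   12.278    6.123   83.845    0.    -156.949] [ -8.13   -3.74  -11.622  82.118   0.    171.87 ]
90 [ 23.051  12.278   6.123  83.845   0.    113.051] [ -8.13   -3.74  -11.622  82.118   0.     81.87 ]
180 [23.051 12.278  6.123 83.845  0.    23.051] [ -8.13   -3.74  -11.622  82.118   0.     -8.13 ]
-90 [ 23.051  12.278   6.123  83.845   0.    -66.949] [ -8.13   -3.74  -11.622  82.118   0.    -98.13 ]
```

```bash
python3 - <<'E'
from h import *
np.set_printoptions(precision=3,suppress=True)
move_to([.42,.1,.32],Rd(90))
for i,yw in enumerate((90,-90)):
    off=0.03 if yw==90 else -0.03
    move_to([.605,.225,.22],Rd(yw)); dwell(.3)
    f=shot("wrist"); np.savez(f"pics/w_car{i}.npz",pixels=f["pixels"],O=f["O"],E=f["E"],fx=f["fx"],fy=f["fy"],cx=f["cx"],cy=f["cy"])
    save(f,f"car{i}")
    print(yw,f["E"])
    for k in("old1_mid","carriage","strip","printer"): print(k,[(d["centre"],round(d["score"],2)) for d in look_for(k,f)])
st()
E
```

```text
90 [0.605 0.294 0.365]
old1_mid [([326.4, 148.6], 0.68)]
carriage [([363.0, 175.3], 0.92)]
strip [([296.1, 181.4], 0.95), ([362.0, 174.9], 0.44)]
printer [([423.1, 152.6], 0.74), ([361.6, 175.6], 0.23)]
-90 [0.605 0.157 0.364]
old1_mid [([318.8, 214.0], 0.65)]
carriage [([282.5, 157.9], 0.9)]
strip [([344.7, 153.0], 0.75)]
printer [([206.1, 126.8], 0.95)]
t 7.6 pos [0.605 0.225 0.22 ] F [ 0.2 -0.8 -0.8] gw 1.001 gf 0.0
```

View pics/car0.png

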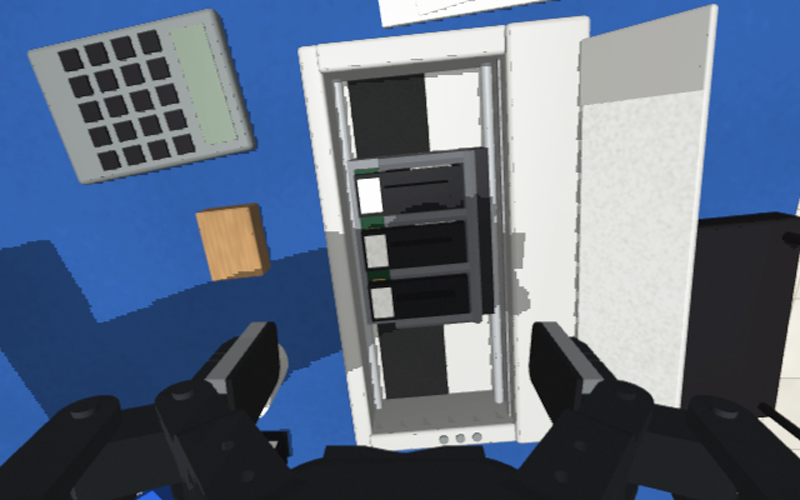

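View pics/car1.png

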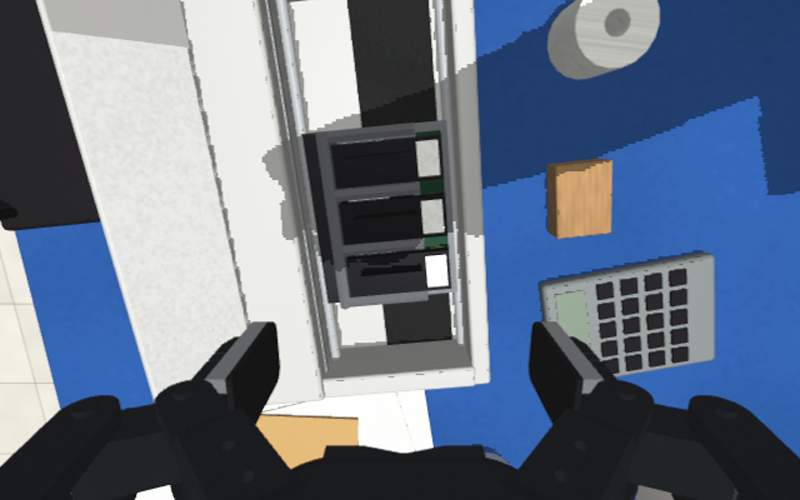

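```bash
python3 - <<'E'
from h import *
o=[]
for i,(x,y) in enumerate(((278,115),(238,92))):
    im=np.load(f"pics/w_car{i}.npz")["pixels"][y:y+156,x:x+132,::-1]
    im=(255*(im/255.)**.5).astype(np.uint8)
    o.append(cv2.resize(im,None,fx=3,fy=3,interpolation=cv2.INTER_CUBIC))
cv2.imwrite("pics/carcrop.png",np.hstack(o))
E
```

```text
(no output)
```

View pics/carcrop.png

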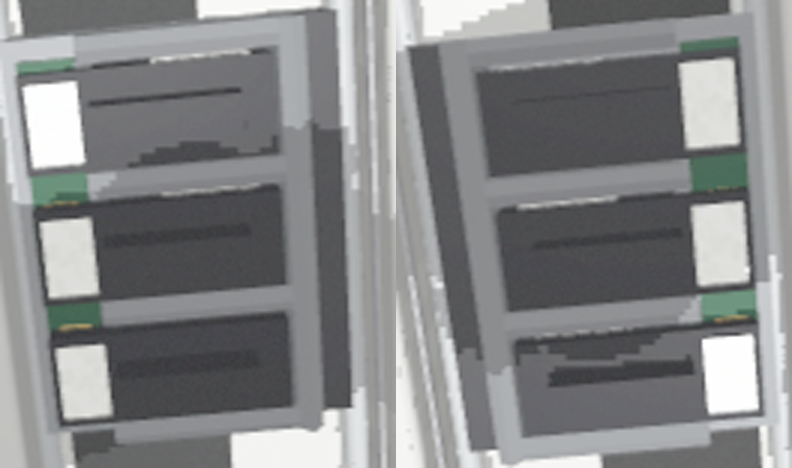

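```bash
cat > fit.py <<'E'
from h import *
def fit2(M,W): # rigid 2d model->world, returns x,y,yaw deg,rms
    M=np.array(M,float);W=np.array(W)[:,:2];m=M.mean(0);w=W.mean(0);a=M-m;b=W-w
    th=np.arctan2((a[:,0]*b[:,1]-a[:,1]*b[:,0]).sum(),(a*b).sum());c,s=np.cos(th),np.sin(th);R=np.array([[c,-s],[s,c]])
    t=w-R@m; r=W-(M@R.T+t); return t[0],t[1],np.degrees(th),np.sqrt((r**2).sum(1).mean())
E
python3 - <<'E'
from fit import *
np.set_printoptions(precision=4,suppress=True)
c0={1:[(277,50),(277,152),(20,76),(27,172)],2:[(281,185),(287,285),(36,210),(47,300)],3:[(290,312),(293,405),(52,340),(60,420)]}
c1={3:[(474,72),(488,178),(734,50),(744,150)],2:[(497,210),(509,310),(745,195),(753,287)],1:[(515,338),(527,434),(757,328),(763,415)]}
for i,(c,o,sg) in enumerate(((c0,(278,115),1),(c1,(238-132,92),-1))):
    f=dict(np.load(f"pics/w_car{i}.npz"))
    M=[];P=[]
    for b,pts in c.items():
        yc={1:.041,2:0,3:-.041}[b]
        M+=[(.027,yc+sg*.015),(.027,yc-sg*.015),(-.049,yc+sg*.015),(-.049,yc-sg*.015)]
        P+=[(o[0]+(u-.0)/3-.33,o[1]+v/3-.33) for u,v in pts]
    W=p2w(f,P,.064); t=fit2(M,W); print(np.array(t))
    th=np.radians(t[2]);R=np.array([[np.cos(th),-np.sin(th)],[np.sin(th),np.cos(th)]])
    print(((W[:,:2]-t[:2])@R-np.array(M))*1000)
E
```

```text
[0.6246 0.2164 5.2242 0.0011]
[[ 0.2677 -0.1811]
 [-1.3076 -0.1254]
 [ 0.7092 -0.8235]
 [-0.6587  0.6447]
 [-0.6308  0.7189]
 [-0.3994 -1.036 ]
 [ 0.6681 -0.2385]
 [ 0.7176  0.8906]
 [ 0.0961  1.0419]
 [-0.4888 -0.5497]
 [ 0.7753 -1.4211]
 [ 0.2513  1.0791]]
[0.6241 0.2156 5.3068 0.0013]
[[ 0.1588  0.1817]
 [ 0.2396  0.5389]
 [ 1.5098  0.9337]
 [ 0.5551 -0.7049]
 [-1.1482 -0.8288]
 [-0.7378 -0.086 ]
 [ 1.1409  1.4561]
 [ 0.5832 -0.4655]
 [-1.4281 -2.0987]
 [-1.179  -0.4457]
 [ 0.1926  1.5195]
 [ 0.113  -0.0005]]
```

```bash
cat >> fit.py <<'E'
CX,CY,CW=0.6243,0.2160,5.27
def car(x,y):
    c,s=np.cos(np.radians(CW)),np.sin(np.radians(CW)); return np.array([CX+c*x-s*y,CY+s*x+c*y])
BY={1:.041,2:0,3:-.041}
E
python3 - <<'E'
from fit import *
p=car(-.006,BY[1]); R=Rd(CW-90)
move_to([*p,.14],R); movel([*p,.085],v=.1); s=st()
movel([*p,.067],v=.04); st()
f=shot("wrist"); save(f,"g1a")
gripper_close(); st()
f=shot("wrist"); save(f,"g1b")
E
```

```text
t 8.8 pos [0.6153 0.2564 0.0861] F [ 0.1 -0.6  0.1] gw 0.997 gf 0.0
t 9.4 pos [0.6144 0.2562 0.0667] F [ 0.8 -0.3 -0.4] gw 1.002 gf 0.0
t 9.9 pos [0.6146 0.2564 0.0676] F [-1.9 -0.5  4.1] gw 0.491 gf 60.9
```

View pics/g1b.png

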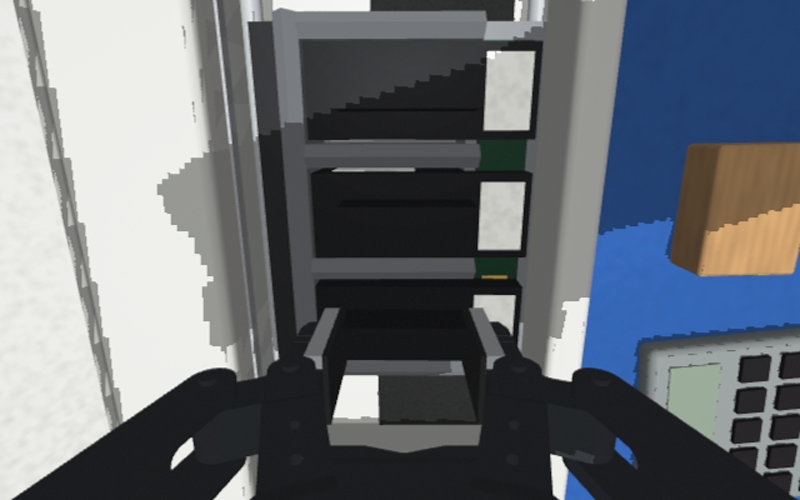

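```bash
python3 - <<'E'
from fit import *
np.set_printoptions(precision=4,suppress=True)
s=get_state(); p=np.array(s["tool_pos"])
movel([p[0],p[1],.075],v=.05); st()
movel([p[0],p[1],.15],v=.12); st()
f=shot("top"); W=p2w(f,np.array([(418,195),(481,201),(485,135),(424,130)])/1.25,.055); print(W)
move_to([.57,-.06,.2],Rd(-90)); f=shot("wrist"); save(f,"carton")
print(f["E"],f["O"]); print(p2w(f,[(x,y) for x in(160,480) for y in (50,200)],.055)); st()
np.savez("pics/w_carton.npz",pixels=f["pixels"],O=f["O"],E=f["E"],fx=f["fx"],fy=f["fy"],cx=f["cx"],cy=f["cy"])
E
```

```text
t 10.2 pos [0.6147 0.2565 0.0753] F [ 0.3  0.4 -0.5] gw 0.485 gf 63.2
t 11.0 pos [0.6141 0.2562 0.1493] F [ 0.8 -0.2 -1.1] gw 0.488 gf 63.2
[[ 0.5568 -0.0543  0.055 ]
 [ 0.5397 -0.2014  0.055 ]
 [ 0.698  -0.216   0.055 ]
 [ 0.7131 -0.0719  0.055 ]]
[ 0.5707 -0.1272  0.3436] [[-1.     -0.0022 -0.0006]
 [-0.0023  0.9627  0.2704]
 [ 0.      0.2704 -0.9627]]
[[ 0.6991 -0.1715  0.055 ]
 [ 0.7148 -0.0492  0.055 ]
 [ 0.4472 -0.1721  0.055 ]
 [ 0.4315 -0.0498  0.055 ]]
t 12.3 pos [ 0.5704 -0.0588  0.1996] F [ 0.7  0.2 -1.3] gw 0.49 gf 63.2
```

View pics/carton.png

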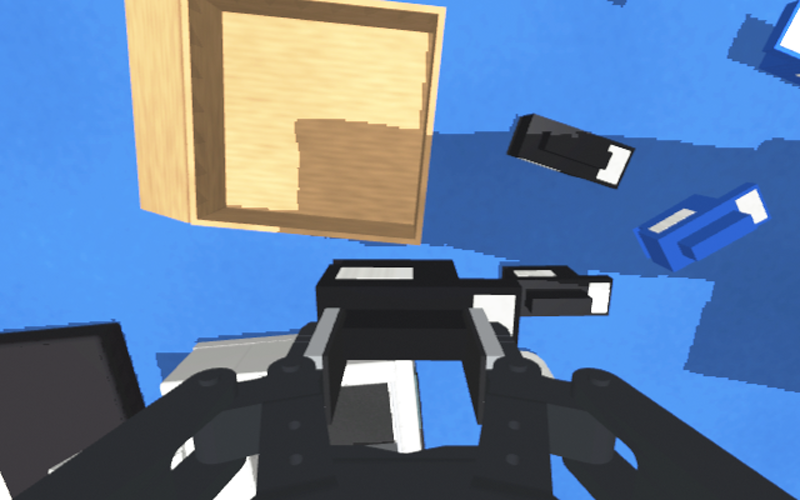

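```bash
python3 - <<'E'
from fit import *
np.set_printoptions(precision=4,suppress=True)
f=dict(np.load("pics/w_carton.npz"))
W=p2w(f,np.array([(418,243),(445,8),(192,222)])/1.25,.055)[:,:2]; print(W, np.linalg.norm(W[1]-W[0]),np.linalg.norm(W[2]-W[0]))
u=(W[1]-W[0]);u/=np.linalg.norm(u); n=np.array([-u[1],u[0]])
n=n if n[0]>0 else -n
C=W[0]+u*.075+n*.08; yaw=np.degrees(np.arctan2(n[1],n[0])); print("carton",C,yaw)
open("fit.py","a").write(f"\nKC=np.array({C.tolist()});KW={yaw}\ndef ctn(x,y):\n    c,s=np.cos(np.radians(KW)),np.sin(np.radians(KW)); return KC+np.array([c*x-s*y,s*x+c*y])\n")
import importlib,fit; importlib.reload(fit); from fit import *
p=ctn(0,.044); R=Rd(KW-90)
move_to([*p,.15],R); movel([*p,.049],v=.12); st(); release(); movel([*p,.12],v=.15); st()
E
```

```text
[[ 0.5605 -0.0546]
 [ 0.5457 -0.2025]
 [ 0.7178 -0.0693]] 0.14860249338893944 0.15801597828275327
carton [ 0.6326 -0.1372] -5.712816469999841
t 13.8 pos [ 0.6378 -0.0935  0.0501] F [ 0.4 -0.2 -1.1] gw 0.489 gf 63.2
t 14.9 pos [ 0.6367 -0.0934  0.1195] F [-0.2 -0.2  0.2] gw 1.003 gf 0.0
```

```bash
python3 - <<'E'
from fit import *
for b,ky in((2,0.),(3,-.044)):
    p=car(-.006,BY[b]); R=Rd(CW-90)
    move_to([.6,.1,.16],R); move_to([*p,.12],R); movel([*p,.068],v=.08); gripper_close(); s=st()
    q=np.array(s["tool_pos"]); movel([q[0],q[1],.08],v=.05); movel([q[0],q[1],.15],v=.15)
    s=st()
    if s["grip_width"]<.3: print("no grip"); break
    p=ctn(0,ky); R=Rd(KW-90)
    move_to([*p,.15],R); movel([*p,.049],v=.12); st(); release(); movel([*p,.14],v=.15)
move_to([.5,-.16,.25],Rd(180)); dwell(.2)
f=shot("wrist"); save(f,"mid"); np.savez("pics/w_mid.npz",pixels=f["pixels"],O=f["O"],E=f["E"],fx=f["fx"],fy=f["fy"],cx=f["cx"],cy=f["cy"])
for k in("pen_grip","stand_floor","old1_mid"): print(k,[(d["centre"],round(d["score"],2)) for d in look_for(k,f)])
st()
E
```

```text
t 17.6 pos [0.6186 0.2156 0.0689] F [-1.8 -1.   4.6] gw 0.489 gf 60.7
t 18.6 pos [0.618  0.2155 0.1494] F [ 0.3  0.2 -1.2] gw 0.489 gf 62.9
t 20.9 pos [ 0.633  -0.1368  0.0491] F [-0.5  0.3 -0.4] gw 0.491 gf 62.9
t 24.8 pos [0.6223 0.1748 0.0689] F [-2.4 -1.   5.9] gw 0.49 gf 60.7
t 25.8 pos [0.6218 0.1747 0.1494] F [ 0.2 -0.5 -1.3] gw 0.488 gf 62.9
t 28.1 pos [ 0.6286 -0.1806  0.0491] F [-0.5 -0.  -1.1] gw 0.488 gf 62.9
pen_grip [([628.5, 136.6], 0.72), ([150.1, 287.4], 0.56), ([238.6, 115.8], 0.41)]
stand_floor [([180.5, 252.8], 0.87), ([607.6, 285.3], 0.23), ([630.1, 139.5], 0.18)]
old1_mid [([375.9, 283.4], 0.74)]
t 31.1 pos [ 0.5001 -0.16    0.2498] F [-0.3 -0.   0.3] gw 0.998 gf 0.0
```

View pics/mid.png

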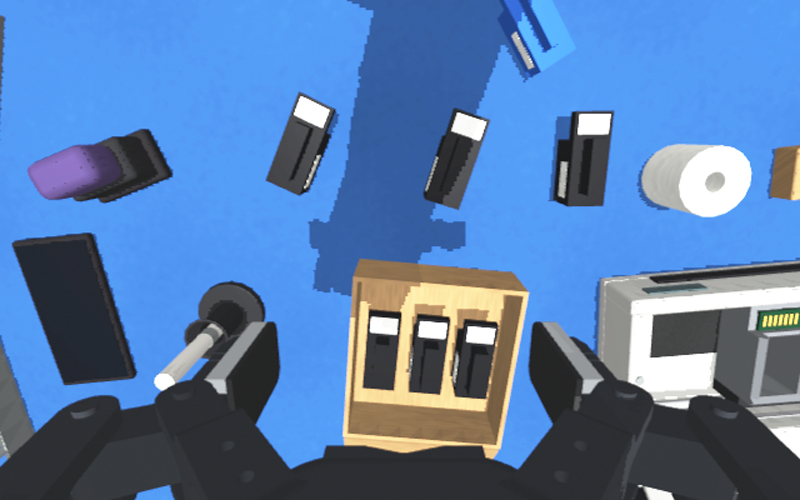

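```bash
python3 - <<'E'
from fit import *
np.set_printoptions(precision=4,suppress=True)
f=dict(np.load("pics/w_mid.npz"))
print("top",p2w(f,np.array([165,380])/1.25,.127),"mouth",p2w(f,np.array([222,321])/1.25,.062))
p=p2w(f,np.array([165,380])/1.25,.127)[0,:2]
move_to([p[0],p[1],.20],Rd(-90)); dwell(.2)
f=shot("wrist"); save(f,"pen"); np.savez("pics/w_pen.npz",pixels=f["pixels"],O=f["O"],E=f["E"],fx=f["fx"],fy=f["fy"],cx=f["cx"],cy=f["cy"])
print([(d["centre"],round(d["score"],2)) for d in look_for("pen_grip",f)])
g=w2p(f,[[*p,.128],[*p,.093],[*p,.062]]); print("pred px*1.25",g*1.25); st()
E
```

```text
top [[ 0.6004 -0.3305  0.127 ]] mouth [[ 0.5842 -0.3148  0.062 ]]
[([321.3, 202.9], 0.86)]
pred px*1.25 [[404.3761 267.1931]
 [404.322  250.2587]
 [404.2846 238.5455]]
t 33.0 pos [ 0.6004 -0.3302  0.2003] F [ 0.3 -0.4  0.2] gw 0.996 gf 0.0
```

View pics/pen.png

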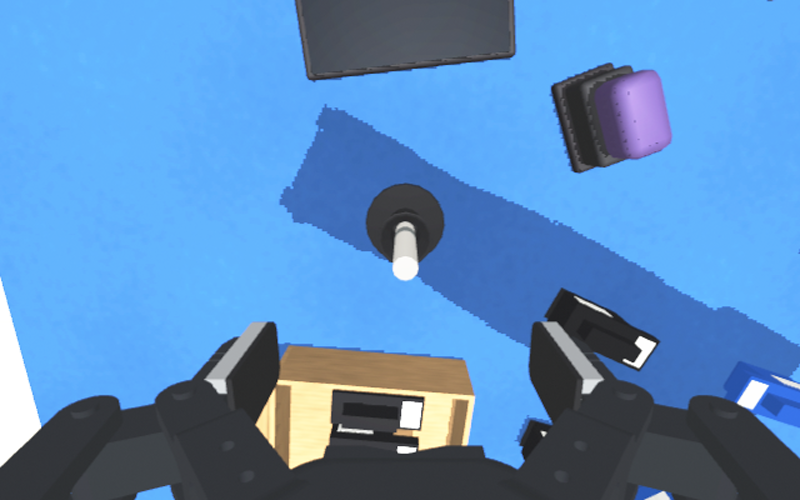

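```bash
python3 - <<'E'
from fit import *
p=[.600,-.3325]
move_to([*p,.20],Rd(180)); movel([*p,.074],v=.1); st(); gripper_close(); s=st()
movel([*p,.10],v=.05);st(); movel([*p,.21],v=.15); dwell(.2); s=st()
f=shot("wrist"); np.savez("pics/w_pen2.npz",pixels=f["pixels"],O=f["O"],E=f["E"],fx=f["fx"],fy=f["fy"],cx=f["cx"],cy=f["cy"],t=s["tool_pos"])
t=np.array(s["tool_pos"]); print(w2p(f,[t+[0,0,0],t-[0,0,.041],t-[0,0,.061]])*1.25)
save(f,"pen2",(220,200,420,400),(600,600))
E
```

```text
t 35.8 pos [ 0.6006 -0.3328  0.0749] F [ 0.7 -0.3  0.7] gw 1.002 gf 0.0
t 36.4 pos [ 0.6    -0.3324  0.074 ] F [-1.2  0.  -0.1] gw 0.145 gf 58.3
t 37.1 pos [ 0.6    -0.3325  0.1002] F [-0.4  0.3 -0.3] gw 0.143 gf 58.3
t 38.2 pos [ 0.5993 -0.3321  0.2086] F [ 0.1 -0.5 -0.8] gw 0.145 gf 58.3
[[401.99477684 326.63611489]
 [402.39306624 288.45419329]
 [402.53447791 274.89779608]]
```

View pics/pen2.png

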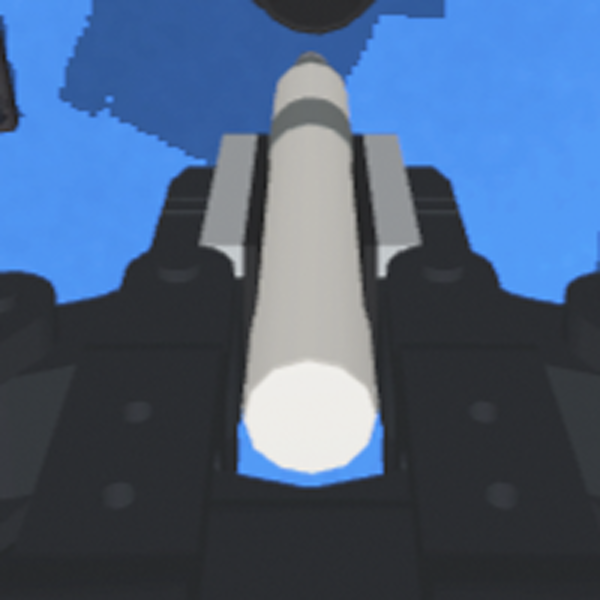

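```bash
python3 - <<'E'
from fit import *
np.set_printoptions(precision=4,suppress=True)
f=dict(np.load("pics/w_pen.npz"));print("foot",p2w(f,np.array([405,221])/1.25,.004))
f=dict(np.load("pics/w_mid.npz"));print("foot",p2w(f,np.array([232,311])/1.25,.004))
f=dict(np.load("pics/w_pen2.npz"));
im=f["pixels"].astype(int); d=(im.max(2)<70).astype(np.uint8); d[222:]=0
n,l,s,c=cv2.connectedComponentsWithStats(d); print([(s[i],c[i]) for i in range(1,n) if s[i][4]>200])
sp=car(-.039,0)
move_to([.42,0,.26],Rd(180)); move_to([sp[0]-.02,sp[1],.22],Rd(180+CW)); dwell(.3)
s=st(); f=shot("wrist"); save(f,"strip",(160,0,480,400),(480,600))
h=cv2.cvtColor(f["pixels"],cv2.COLOR_RGB2HSV); m=cv2.inRange(h,(45,60,30),(85,255,255))
gd=cv2.inRange(h,(15,90,90),(35,255,255))
for nm,mm in(("green",m),("gold",gd)):
    n,l,q,c=cv2.connectedComponentsWithStats(mm); print(nm,[(q[i].tolist(),c[i]) for i in range(1,n) if q[i][4]>60])
np.savez("pics/w_strip.npz",pixels=f["pixels"],O=f["O"],E=f["E"],fx=f["fx"],fy=f["fy"],cx=f["cx"],cy=f["cy"],t=s["tool_pos"])
print("pred corners",w2p(f,[[*car(-.039+a,b),.0505] for a in(-.009,.009) for b in(-.059,.059)]))
E
```

```text
foot [[ 0.5997 -0.3313  0.004 ]]
foot [[ 0.6    -0.3308  0.004 ]]
[(array([ 202,    0,   79,   65, 1614], dtype=int32), array([242.4467,  39.1072])), (array([ 385,    0,   61,   52, 1858], dtype=int32), array([414.1679,  23.0194])), (array([ 523,    0,   84,   66, 3266], dtype=int32), array([564.9385,  30.5998])), (array([ 123,   98,   99,  124, 8586], dtype=int32), array([173.5741, 161.7615])), (array([ 294,  148,   61,   63, 2899], dtype=int32), array([324.1945, 178.1742])), (array([ 460,  168,  139,   54, 4234], dtype=int32), array([524.2655, 202.3403]))]
t 41.0 pos [0.5654 0.2114 0.2208] F [-0.7 -0.5  0.1] gw 0.144 gf 58.4
green [([261, 192, 122, 19, 1483], array([321.6467, 200.7937]))]
gold [([296, 42, 63, 52, 3097], array([327.4869,  67.1024])), ([0, 146, 62, 182, 3413], array([ 23.1629, 243.0144])), ([279, 227, 10, 9, 72], array([283.2917, 231.1389])), ([356, 227, 10, 9, 72], array([360.2083, 231.    ])), ([483, 265, 157, 134, 13452], array([573.2055, 320.9069]))]
pred corners [[260.3403 194.3358]
 [383.2708 194.3545]
 [261.2787 212.2438]
 [382.3768 212.2728]]
```

View pics/strip.png

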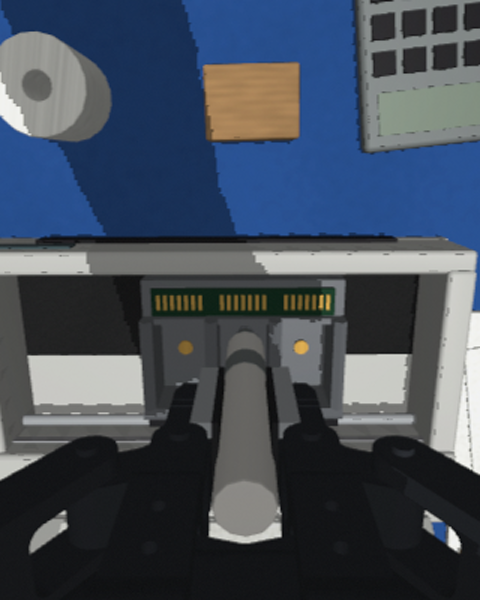

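```bash
python3 - <<'E'
from fit import *
def fz(n=12):
    v=[]
    for _ in range(n): dwell(.02); v.append(get_state()["force"])
    return np.mean(v,0)
a=car(-.0405,.0535); b=car(-.0405,-.0535)
movel([*a,.20],v=.15); movel([*a,.125],v=.1); movel([*a,.1145],v=.04); dwell(.2)
F0=fz(25); print("F0",F0)
z=.1145; hit=None
while z>.1065:
    z-=.0005; movel([*a,z],v=.02); F=fz()-F0; print(round(z,4),np.round(F,2))
    if F[2]>.45:
        hit=z; break
if hit:
    z=hit-.0017 if F[2]<.8 else hit-.0012
    movel([*a,z],v=.02); print("press",np.round(fz()-F0,2))
    movel([*b,z],v=.035); print("end",np.round(fz()-F0,2)); s=st()
    movel([*b,.14],v=.06); movel([*b,.22],v=.15)
st()
E
```

```text
F0 [ 0.04331943 -0.089325   -0.51684079]
0.114 [-0.12  0.3  -0.05]
0.1135 [0.12 0.09 0.25]
0.113 [0.   0.08 0.03]
0.1125 [-0.23  0.04  0.39]
0.112 [-0.24  0.07  0.13]
0.1115 [0.07 0.22 0.85]
press [0.03 0.52 1.22]
end [0.13 0.63 1.09]
t 50.0 pos [0.5889 0.159  0.1103] F [0.6 1.  0.9] gw 0.144 gf 58.4
t 51.4 pos [0.5884 0.1589 0.2191] F [-0.5 -0.1 -0.8] gw 0.153 gf 58.4
```

```bash
python3 - <<'E'
from fit import *
np.set_printoptions(precision=4,suppress=True)
p=[.600,-.331]
move_to([.42,0,.26],Rd(180)); move_to([*p,.21],Rd(180)); movel([*p,.12],v=.1); s=st()
movel([*p,.085],v=.05); st(); movel([*p,.0755],v=.03); s=st()
release(); st(); movel([*p,.20],v=.15)
move_to([.46,-.10,.24],Rd(180)); dwell(.3)
f=shot("wrist"); save(f,"new"); np.savez("pics/w_new.npz",pixels=f["pixels"],O=f["O"],E=f["E"],fx=f["fx"],fy=f["fy"],cx=f["cx"],cy=f["cy"])
for k in("new1_mid","pen_grip"): print(k,[(d["centre"],round(d["score"],2)) for d in look_for(k,f)])
h=cv2.cvtColor(f["pixels"],cv2.COLOR_RGB2HSV); m=cv2.inRange(h,(0,0,140),(180,60,255))
n,l,q,c=cv2.connectedComponentsWithStats(m)
for i in range(1,n):
    if 150<q[i][4]<1500:
        r=cv2.minAreaRect(np.argwhere(l==i)[:,::-1].astype(np.float32)); print(q[i],r,p2w(f,cv2.boxPoints(r),.040)[:,:2].tolist())
st()
E
```

```text
t 54.8 pos [ 0.6006 -0.3312  0.1209] F [0.3 0.2 0.6] gw 0.144 gf 58.4
t 55.6 pos [ 0.6002 -0.3311  0.0851] F [ 0.   0.7 -0.5] gw 0.146 gf 58.4
t 56.1 pos [ 0.5998 -0.3309  0.0752] F [-0.3 -0.  -1.2] gw 0.146 gf 58.4
t 56.8 pos [ 0.6    -0.331   0.0755] F [ 0.2  0.7 -0.7] gw 0.996 gf 0.0
new1_mid [([309.3, 166.2], 0.87), ([602.4, 172.4], 0.2), ([183.2, 156.8], 0.18)]
pen_grip [([106.9, 311.7], 0.85), ([183.4, 157.1], 0.53)]
[205   7  31  28 524] ((219.9657745361328, 20.424663543701172), (29.962535858154297, 18.375459671020508), 20.556045532226562) [[0.31700073298987236, -0.21105111282556444], [0.30287968472850374, -0.20382141758447192], [0.31147976567378277, -0.1789085018710468], [0.32581614167477224, -0.18587845714352952]]
[333  12  31  30 482] ((348.1940002441406, 26.774831771850586), (17.44466781616211, 28.641935348510742), 54.782405853271484) [[0.3204765482789871, -0.0925688635405881], [0.3068444032225046, -0.07134243365509443], [0.3185931285552104, -0.06177955163607594], [0.33251158543605963, -0.08311018945305848]]
[176 119  28  25 419] ((189.2393798828125, 131.0538330078125), (2
[... 2698 characters left out ...]
27636727131852], [0.6930977687257908, 0.2851521032371451], [0.693135905756737, 0.263236987078762]]
[ 92 304  24  23 305] ((103.61981201171875, 314.5047912597656), (13.339508056640625, 25.435503005981445), 47.29060745239258) [[0.6284778033473848, -0.3734955433513882], [0.6055963076520265, -0.3476379704634063], [0.6184760453441126, -0.3393249154316403], [0.6417742294068782, -0.3652827301118572]]
[507 388  33  12 270] ((523.0, 393.5), (32.0, 11.0), -0.0) [[0.7448897245334787, 0.13194255624143686], [0.7278463229166292, 0.12942210045113228], [0.7277697195408706, 0.16931834500858228], [0.7448086960168223, 0.17227538519584362]]
t 59.3 pos [ 0.4602 -0.1003  0.2398] F [-0.6 -0.2 -0.3] gw 1.002 gf 0.0
```

View pics/new.png

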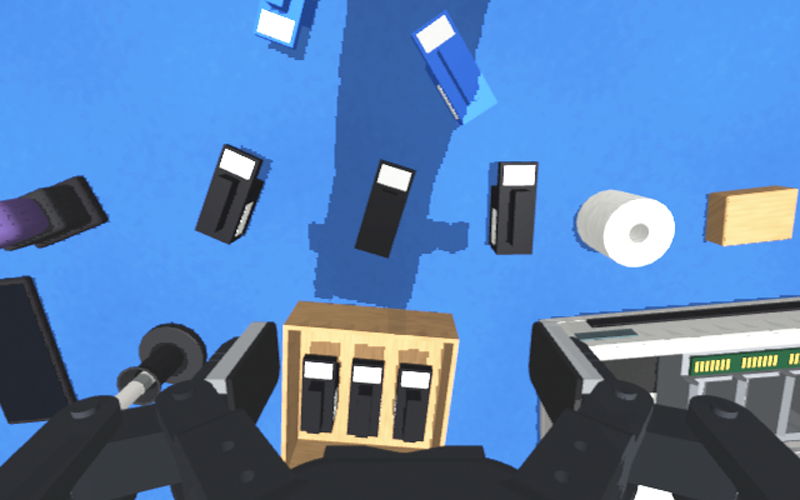

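```bash
cat > ins.py <<'E'
from fit import *
np.set_printoptions(precision=4,suppress=True)
def blobs(f,lo=120,amin=60,amax=1500):
    h=cv2.cvtColor(f["pixels"],cv2.COLOR_RGB2HSV); m=cv2.inRange(h,(0,0,lo),(180,60,255))
    n,l,q,c=cv2.connectedComponentsWithStats(m)
    return [(cv2.minAreaRect(np.argwhere(l==i)[:,::-1].astype(np.float32)),c[i],q[i][4]) for i in range(1,n) if amin<q[i][4]<amax]
def labels(f,z):  # list of label centre, yaw, size in world
    out=[]
    for r,c,a in blobs(f,140,150):
        W=p2w(f,cv2.boxPoints(r),z)[:,:2]; e=[W[1]-W[0],W[2]-W[1]]; L=[np.linalg.norm(v) for v in e]
        y=e[0] if L[0]>L[1] else e[1]
        if y[1]<0: y=-y
        if .021<max(L)<.031 and .011<min(L)<.02: out.append((p2w(f,c,z)[0,:2],np.degrees(np.arctan2(-y[0],y[1])),np.array(L)))
    return out
LX=None
E
python3 - <<'E'
from ins import *
for i in(0,1):
    f=dict(np.load(f"pics/w_car{i}.npz"))
    c,s=np.cos(np.radians(CW)),np.sin(np.radians(CW))
    for C,y,L in labels(f,.064):
        d=C-[CX,CY]; print(i,(c*d[0]+s*d[1])*1e3,(-s*d[0]+c*d[1])*1e3,y,L)
f=dict(np.load("pics/w_new.npz"))
for o in labels(f,.040): print(o)
f=dict(np.load("pics/w_carton.npz"))
for o in blobs(f): print(o)
E
```

```text
0 -39.68934899084364 40.68712783334679 5.194532549162632 [0.0158 0.0246]
0 -39.617448537533065 -0.6136676685495573 5.509931319523033 [0.015  0.0237]
0 -39.44531068609564 -41.81217029918463 5.509963117301624 [0.0151 0.0238]
1 -39.51545751053063 -41.49451649432222 5.520690889595141 [0.0151 0.0238]
1 -39.660123827303934 -0.2057679341554825 6.613357390916562 [0.0152 0.0238]
1 -39.61586629273886 41.04491150525865 6.584633165895076 [0.0159 0.0248]
(array([ 0.3143, -0.1947]), np.float64(-19.04496673804354), array([0.0159, 0.0264]))
(array([ 0.3195, -0.0772]), np.float64(32.70959308132328), array([0.0252, 0.0151]))
(array([ 0.4137, -0.2337]), np.float64(-25.682731230565633), array([0.0162, 0.0257]))
(array([ 0.4241, -0.1085]), np.float64(-17.06584211666471), array([0.0155, 0.0249]))
(array([ 0.4223, -0.0083]), np.float64(0.01636667265464878), array([0.0259, 0.0159]))
(array([ 0.5991, -0.179 ]), np.float64(-5.2850070499721395), array([0.0169, 0.0252]))
(array([ 0.6034, -0.1344]), np.float64(-5.77068116709806), array([0.0168, 0.0255]))
(array([ 0.6085, -0.0902]), np.float64(-5.773272453208034)
[... 1121 characters left out ...]
 array([393.9782, 256.95  ]), np.int32(1241))
(((255.685302734375, 268.8202209472656), (16.5029354095459, 49.871742248535156), 16.113418579101562), array([256.6559, 269.2599]), np.int32(558))
(((429.9311218261719, 290.5023498535156), (33.33612060546875, 8.236556053161621), 43.02506637573242), array([430.0296, 290.142 ]), np.int32(169))
(((145.25001525878906, 362.2500305175781), (9.192387580871582, 29.698484420776367), 45.0), array([145.9817, 361.8265]), np.int32(219))
(((194.74191284179688, 387.2509460449219), (24.138240814208984, 49.17475509643555), 38.45370864868164), array([192.9382, 385.7917]), np.int32(696))
(((4.5, 388.0), (22.0, 9.0), 90.0), array([  2.9677, 391.5323]), np.int32(124))
```

```bash
cat >> ins.py <<'E'
REF=np.array([300.20,218.07])
def pick(exp):
    move_to([exp[0]+.03,exp[1],.24],Rd(180)); dwell(.25)
    f=shot("wrist"); L=[o for o in labels(f,.040) if np.linalg.norm(o[0]-exp)<.06 and o[0][0]>.36]
    print("cands",L)
    C,y,_=min(L,key=lambda o:np.linalg.norm(o[0]-exp))
    uv=w2p(f,[*C,.04])[0].astype(int); px=f["pixels"]
    c,s=np.cos(np.radians(y)),np.sin(np.radians(y))
    g=C+np.array([[c,-s],[s,c]])@[.0336,.0004]
    u=w2p(f,[*(C+np.array([c,s])*.013),.045])[0].astype(int); print("head colour",px[u[1],u[0]])
    move_to([*g,.12],Rd(y-90)); movel([*g,.075],v=.1); movel([*g,.044],v=.05); gripper_close(); s=st()
    if not .44<s["grip_width"]<.54: print("BAD GRIP"); return None
    d=s["tool_pos"][2]-.040
    movel([*g,.12],v=.12); dwell(.2); s=st(); f=shot("wrist")
    B=[b for b in blobs(f,100) if np.hypot(*(b[1]-REF))<30 and b[2]>300]
    print("sticker",[(b[1],b[0][1],b[0][2],b[2]) for b in B],"d",d)
    save(f,"grip%d"%int(s["clock"])); return d
E
python3 - <<'E'
from ins import *
pick(np.array([.4223,-.0083]))
# px per mm along tool x
s=get_state(); f=shot("wrist"); R=np.array(s["ee_rot"]);t=np.array(s["tool_pos"])
P=t+R@np.array([.015,0,.015]); print(w2p(f,[P,P+R@[.001,0,0],P+R@[0,.001,0],P+R@[0,0,.001]]))
E
```

```text
cands [(array([ 0.4223, -0.0083]), np.float64(-0.01130516548296703), array([0.0241, 0.0151]))]
head colour [32 33 34]
t 63.3 pos [ 0.4563 -0.008   0.0447] F [-1.6 -0.4  6.2] gw 0.491 gf 60.4
t 64.3 pos [ 0.4551 -0.0079  0.1191] F [ 0.3 -0.5 -0.5] gw 0.49 gf 60.7
sticker [(array([299.2096, 218.0724]), (60.99999237060547, 7.999999046325684), -0.0, np.int32(539))] d 0.00470307073791678
[[323.5183 220.0892]
 [323.5216 218.1703]
 [325.5355 220.0915]
 [323.5155 219.4539]]
```

```bash
cat >> ins.py <<'E'
def fm(n=6):
    v=[]
    for _ in range(n): dwell(.02); v.append(get_state()["force"])
    return np.mean(v,0)
def insert(b,d,dx=0,dy=0):
    p=car(-.006+dx,BY[b]+dy); R=Rd(CW-90)
    move_to([.5,.13,.19],R); move_to([*p,.14],R); movel([*p,.113],v=.08); dwell(.15); F0=fm(10); s=get_state()
    home=.064+d; z=.113
    while z>home+1e-4:
        z=max(z-(.004 if z>home+.009 else .0015),home); movel([*p,z],v=.04); F=fm()-F0; s=get_state()
        print(round((z-home)*1e3,1),round((s["tool_pos"][2]-home)*1e3,1),np.round(F,1))
        if F[2]>22 or np.hypot(*F[:2])>15: print("STOP"); return False
    return True
def press(b,Fmax=11):
    """shut fingers, press on rib middle; returns z at final"""
    p=car(-.006,BY[b]); gripper_close(); movel([*p,.095],v=.08); dwell(.1); F0=fm(10); z=.086
    while z>.076:
        movel([*p,z],v=.03); F=fm()-F0; s=get_state()
        if F[2]>2: print("press",round(z,4),round(s["tool_pos"][2],4),np.round(F,1))
        if F[2]>Fmax: break
        z-=.0007
    movel([*p,.13],v=.1)
E
python3 - <<'E'
from ins import *
ok=insert(1,.0042); st()
if ok:
    release(); p=car(-.006,.041); movel([*p,.11],v=.08); st(); press(1); release(); st()
E
```

```text
40.8 40.6 [-0.2 -0.3 -0. ]
36.8 36.7 [ 0.1 -0.4  0.2]
32.8 32.7 [ 0.2 -0.3 -0.3]
28.8 28.7 [-0.2 -0.  -0.6]
24.8 24.7 [ 0.1 -0.3 -0.4]
20.8 20.7 [-0.3  0.  -0.2]
16.8 16.7 [-0.1 -0.2  0. ]
12.8 12.7 [-0.  -0.2 -0.4]
8.8 8.6 [-0.8 -0.5 -0.3]
7.3 7.1 [-2.4 -0.4  0.9]
5.8 5.4 [-3.8 -0.6  0.7]
4.3 3.7 [-4.1 -0.9 -1. ]
2.8 2.2 [-3.5 -0.5 -3.8]
1.3 1.1 [-2.4 -1.  -4.5]
0.0 0.7 [-3.5 -1.2  0.8]
t 71.8 pos [0.6149 0.2563 0.0689] F [-3.3 -0.6  1.4] gw 0.488 gf 62.1
t 73.0 pos [0.6145 0.2563 0.11  ] F [-0.3  0.1 -1.5] gw 1.001 gf 0.0
press 0.0797 0.0801 [-0.8 -0.5  3.3]
press 0.079 0.0801 [-2.1 -1.2  7. ]
press 0.0783 0.08 [-3.2 -1.5 10.2]
press 0.0776 0.08 [-3.8 -1.8 13.4]
t 80.6 pos [0.6146 0.2563 0.1301] F [-0.7 -0.3 -0.1] gw 1.002 gf 0.0
```

```bash
python3 - <<'E'
from ins import *
move_to([.5,.1,.2],Rd(180))
d=pick(np.array([.4241,-.1085]))
E
```

```text
cands [(array([ 0.4372, -0.079 ]), np.float64(-23.470556135711984), array([0.0164, 0.0253]))]
head colour [40 41 42]
t 86.0 pos [ 0.4685 -0.092   0.0447] F [-0.8  1.1  5. ] gw 0.485 gf 60.4
t 86.9 pos [ 0.4674 -0.0919  0.1191] F [ 0.  -0.9 -0.2] gw 0.486 gf 60.7
sticker [(array([298.302 , 218.9078]), (9.738882064819336, 61.26071548461914), 88.36341857910156, np.int32(586))] d 0.004675872443176458
```

```bash
sed -i 's/def insert(b,d,dx=0,dy=0):/def insert(b,d,dx=0,dy=0,dyaw=0):/; s/p=car(-.006+dx,BY\[b\]+dy); R=Rd(CW-90)/p=car(-.006+dx,BY[b]+dy); R=Rd(CW-90+dyaw)/' ins.py; python3 - <<'E'
from ins import *
ok=insert(2,.0044,dyaw=-1.5); st()
if ok:
    release(); p=car(-.006,BY[2]); movel([*p,.11],v=.08); st(); press(2); release(); st()
E
```

```text
40.6 40.4 [ 0.6  0.  -0. ]
36.6 36.5 [-0.2 -0.4 -0.1]
32.6 32.5 [ 0.4 -0.2  0. ]
28.6 28.5 [ 0.2  0.1 -0.2]
24.6 24.5 [-0.3 -0.3 -0.2]
20.6 20.5 [-0.1  0.1  0.2]
16.6 16.5 [ 0.  -0.2  0.1]
12.6 12.5 [-0.  -0.3 -0. ]
8.6 8.4 [-0.6  0.1 -0.6]
7.1 6.8 [-2.6  0.1  0.5]
5.6 5.1 [-3.3 -0.1  0.3]
4.1 3.5 [-3.9 -0.1 -1.4]
2.6 2.0 [-3.3 -0.2 -3.9]
1.1 0.8 [-2.3 -0.5 -4.4]
0.0 0.4 [-2.7 -0.4 -1.7]
t 94.7 pos [0.6187 0.2155 0.0688] F [-2.3 -0.5 -2.6] gw 0.49 gf 61.8
t 95.8 pos [0.6182 0.2154 0.11  ] F [-0.4 -0.3  0.8] gw 1.0 gf 0.0
press 0.0797 0.0801 [-0.8 -0.2  3.5]
press 0.079 0.0801 [-2.1 -0.8  6.7]
press 0.0783 0.08 [-2.8 -1.  10.2]
press 0.0776 0.08 [-4.3 -1.7 13.5]
t 103.4 pos [0.6183 0.2155 0.1301] F [0.6 0.2 0.1] gw 0.998 gf 0.0
```

```bash
python3 - <<'E'
from ins import *
move_to([.5,.1,.2],Rd(180))
d=pick(np.array([.4137,-.2337]))
E
```

```text
cands [(array([ 0.4135, -0.233 ]), np.float64(-26.061521705880498), array([0.0157, 0.0247]))]
head colour [44 44 47]
t 109.2 pos [ 0.4443 -0.2476  0.0447] F [-0.8  0.8  5.1] gw 0.487 gf 60.7
t 110.2 pos [ 0.4432 -0.247   0.119 ] F [ 0.5  0.2 -0.8] gw 0.49 gf 60.7
sticker [(array([299.2355, 218.5556]), (9.0, 61.0), 90.0, np.int32(603))] d 0.00470327220817799
```

```bash
python3 - <<'E'
from ins import *
ok=insert(3,.0044); st()
if ok:
    release(); p=car(-.006,BY[3]); movel([*p,.11],v=.08); st(); press(3); release()
    p=car(-.006,0); move_to([p[0]-.02,p[1]-.03,.24],Rd(CW-90)); dwell(.3)
    f=shot("wrist"); save(f,"fin1"); print(labels(f,.064)); st()
    t=grab_frame("scene"); cv2.imwrite("pics/fin2.png",cv2.resize(t["pixels"][150:330,120:500,::-1],(800,380),interpolation=cv2.INTER_CUBIC))
E
```

```text
40.6 40.4 [ 0.1 -0.5  0.3]
36.6 36.4 [-0.1 -0.2  0.4]
32.6 32.5 [ 0.  -0.   0.4]
28.6 28.5 [ 0.2  0.  -0.1]
24.6 24.5 [-0.4 -0.3  0. ]
20.6 20.5 [-0.4 -0.8  0.5]
16.6 16.5 [ 0.2 -0.3  0.1]
12.6 12.5 [-0.2 -0.5  0.4]
8.6 8.4 [-0.1 -0.2  0.4]
7.1 7.0 [-1.8 -0.6  1.4]
5.6 5.3 [-2.1 -0.7  0.6]
4.1 3.5 [-2.2 -0.8 -1.1]
2.6 2.1 [-2.5 -0.7 -2.5]
1.1 0.9 [-1.5 -0.4 -3.1]
0.0 0.4 [-2.4 -0.5  0.8]
t 118.4 pos [0.6224 0.1747 0.0688] F [-1.7 -0.4 -0.6] gw 0.49 gf 61.6
t 119.5 pos [0.622  0.1746 0.11  ] F [-0.7 -0.  -0.7] gw 1.004 gf 0.0
press 0.0797 0.0801 [-0.8 -0.5  3.1]
press 0.079 0.08 [-2.2 -0.4  7. ]
press 0.0783 0.0801 [-2.9 -1.1 10.5]
press 0.0776 0.08 [-4.4 -1.2 13.8]
[(array([0.5888, 0.1712]), np.float64(6.148767693358695), array([0.0141, 0.0231])), (array([0.5852, 0.2129]), np.float64(6.148767693358583), array([0.0156, 0.0237])), (array([0.5812, 0.2532]), np.float64(6.103052559218459), array([0.0151, 0.0231]))]
t 128.0 pos [0.5979 0.1852 0.2387] F [ 0.2 -0.3  0.1] gw 0.996 gf 0.0
```

View pics/fin1.png

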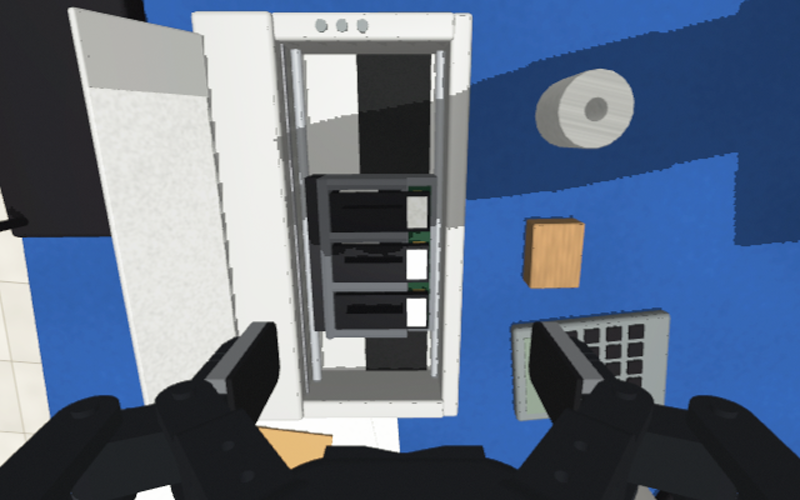

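View pics/fin2.png

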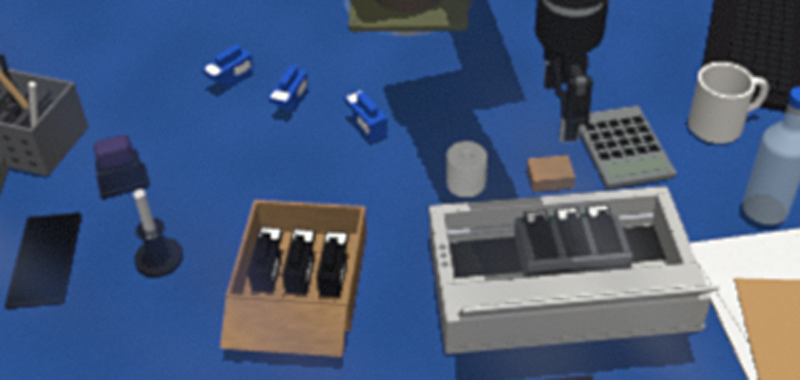

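The first picture shows all three new cartridges flush in the bays, noses over the strip (800-px labels at (418,212), (417,265) and (416,312)). The second shows the three spent ones upright in the carton at (265–335,260) and the pen in its stand at (145,210), with the bystanders where they were.

```bash
python3 - <<'E'
from plant import *
print(close_job())
E
```

```text
the job is handed in; nothing more can be done
None
```

The job is done and handed in at about 128 s of the 210 s: three spent cartridges are in the carton, the strip was wiped left to right in one slow, light pass, three new cartridges are pressed home, and the pen is back in its stand.

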